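Draw the saw board out to its line and hold it down

ROBOT

A 6-joint arm with a two-finger parallel gripper is mounted at the origin on a cart in front of the work surface, level with it; the furniture and walls round the work are solid. World frame = base frame: x ahead of the robot, y to its left, z up, the work surface at z = 0. Lengths are in m, angles in rad, forces in N, time in s.
With the tool pointing down it reaches from about 0.35 to 0.875 m from the base axis. Payload 4.2 kg.
Tool frame: the origin (TCP) lies midway between the tips of the shut fingers; the grasp point (between the pads) lies 19 mm behind it; z points along the fingers, y is the line along which they close (so a half turn about z gives the same grasp; the last joint's range is limited). The gripper opens to 85 mm and grips with 20 to 120 N. Pads are 22 mm wide; open, the fingers measure 114 mm over their backs; the gripper's body (76 mm by 85 mm) begins 54 mm behind the grasp point. The pads swing forward as they close: fully open they stand 13 mm farther back than shut.
Start: joints at [1.529, 0.385, 0.008, 0, -1.194, -0.259], TCP at [0.185, 0.597, 0.231] pointing down, gripper open.
Joint ranges: [-3.14, 3.14], [-1.21, 2.06], [-1.07, 1.41], [-3.16, 2.05], [-2.99, -0.16], [-3.1, 3.1]. Speed limits (rad/s): [2.79, 2.79, 3.14, 3.14, 3.14, 3.14].

INTERFACE

Orientations are given as a unit quaternion [w, x, y, z].
In Python, from plant import read_state, read_camera, get_calibration, close_job gives the robot as it stands.
- The arm moves only by the shell command python3 -m crank 'ROWS'. ROWS is a JSON object whose one key "targets" holds a list that holds one entry, the list of rows, each a list of 5 numbers: the closure, from 0 (fully open) to 1 (shut), then the shift along the tool's x, y, z in mm, then the turn about the tool's z in rad. In form: {"targets": [[[grip, dx, dy, dz, yaw], ...]]}. A call has exactly 5 rows; each row is the pose to reach, as a shift and turn from the pose commanded when the call began, along the tool's axes at that moment; what a row does not reach only later rows make up. A row lasts 1/8 s, in which the tool goes at most 62.5 mm and 10.7 degrees, less where a joint would pass 70% of its speed; a pose out of reach is approached as far as the arm can. A call with a gripper value outside its range is refused whole. The fingers move at their own pace and stop on an object; the grip force is fixed at half the most. Time passes only in rows, so rows that repeat a pose let the fingers close, or fill a call up. It gives the time, the measured TCP pose, the force, the opening and the grip force at its end, in the units of the state.
- read_state(): the state, without advancing time (a new reading comes with each control period).
- read_camera(name): name is "scene" or "top"; returns (picture, depth): 384x512x3 uint8, blue, green, red; 384x512 float32, m along the optical axis (not along the pixel's ray), 0 where there is no reading.
- get_calibration(name): a dict with "K" (3x3 intrinsics, pixels), "R" (3x3) and "t" (3): a world point X has camera coordinates R X + t. Camera axes: x right, y down, z forward; pixel columns grow to the right and rows downward; lengths in m; the calibration is good to about 2 mm. A picture is of the moment at which its call begins. get_calibration takes no time and is no camera call.
- close_job(): hands the job in; it is judged then, once.
The state is a dict: "time_s": time; "joint_pos": joint angles; "joint_vel": joint speeds; "tau": joint torques, N m; "ee_pos": TCP position; "tcp_rot": TCP orientation; "wrist_force": force on the tool from outside, world axes, zero at the start; "torque": the same for the moment, N m; "finger_gap": finger opening in m; "finger_force": force on a finger pad.
Only numpy, scipy, OpenCV 4.12 (cv2) and the standard library are available. Lean on these libraries where they do the work, as an engineer would, in place of code of your own. Each camera call takes 0.05 s, during which the arm holds its last target. There are 200 camera calls.

TASK

Get the wooden saw board ready for me to clamp: without lifting it off the bench, slide it gently sideways to the left until you feel its long side seat flat against the aluminium fence, then draw it straight out along the fence, over the bench's front edge towards you, until the dark line across it lies right over that edge. The steel plate on its nose makes it tip off once it is that far out, so press its tail down all the while and finish still holding it there with the gripper, the board flat on the bench, at its line and against the fence. Leave the other things on the bench where they are.

Things in the scene. Friction and masses are not known exactly. Their poses are not given: they have to be found in the camera images.
- saw_board: Loose saw board, 0.45 to 0.75 kg: pale plank 240 mm long (x), 90 wide (y), 14 thick, flat on the bench, nose to the robot. Origin: centre of its underside; x from the V-notched nose (-120 mm) to the tail (+120), z up. A steel plate 54 x 60 x 14 mm on top, centre x = -38 mm, makes it nose-heavy: it balances at about x = -17 mm. Drag on the bench 2 to 6 N. The grip cleat stands on the tail.
- cleat (a point): Centre of the dark wooden grip cleat on the board's tail: 20 mm thick along the board's x, 70 mm long along its y, 26 mm high (14 to 40 mm above the bench). At x = +94, y = 0, z = +27 mm in the board's frame, same axes. Grasp it from above, fingers closing along the board's x; 16 mm of plank are left behind it.
- board_line (a point): Middle of the dark line (2 mm wide) across the board, 130 mm behind the nose; the point lies at the plank's underside, at x = +10 mm, y = 0 in the board's frame. Axes as the board's.
- board_side (a point): Middle of the board's long left side, at x = 0, y = +45 mm, half way up the plank. Axes as the board's.
- bench_edge (a point): A point on the straight front edge of the worktop, in the recess where the worker would sit: the edge runs along y through this point; its top is at z = 0. It never moves. Axes as the world's: x points away from the robot, into the bench.
- fence: Fixed fence: aluminium bar 230 mm long (along x), 24 wide, 16 high, square to the bench edge, with two brass thumb screws on top (28 mm high in all). Origin: centre of its underside; axes as the world's. It stands to the left of the board, in another place along the edge each time.
- fence_face (a point): Middle of the fence's straight right-hand face (the one that looks to -y, at the board); axes as the world's. The board is seated when board_side has the same y as this point and the board lies parallel to x.
- drill_tin: Bystander: green tin 56 x 90 x 20 mm lying beyond the board's tail, to be left alone. Origin: centre of its underside.
- loupe: Bystander: small folding loupe 26 x 30 x 15 mm, to the right of the board. Origin: centre of its underside.
- calipers: Bystander: steel calipers 52 x 155 x 6 mm lying to the right of the board. Origin: middle of their underside.
- bench_block: Bystander: steel bench block 64 x 64 x 16 mm, well to the left. Origin: centre of its underside.
- pliers_cutter: Bystander: black-handled pliers 39 x 138 x 11 mm, to the right. Origin: middle of their underside.

How it is judged:
By the outcome, as a careful person would: the job done as asked, in the order asked, and still so for the second after the job is handed in, while the arm keeps its last pose, push and grip.
It also fails if it takes over 42 s, if anything falls off the work surface, if the arm or the gripper's body presses on something with over 40 N, if the wrist force passes 120 N, or if a joint passes its speed limit or range.

## Working session

There is one attempt and no reset: what is moved stays moved. The work goes in short steps, Python scripts to look and compute and a shell command to move; the robot and the scene stay as the last step left them, time stands still between calls to the robot, and variables do not carry over. Pictures are saved under pics/ and viewed, at most 13 in all, crops included, and the job is handed in when it is done.

```bash
mkdir -p pics; cat > h.py <<'E'
import numpy as np, cv2
from plant import *
def px2w(name,u,v,z=None,depth=None):
    c=get_calibration(name);K,R,t=map(np.array,(c["K"],c["R"],c["t"]))
    r=np.linalg.inv(K)@np.array([u,v,1.]);o=-R.T@t;d=R.T@r
    s=(z-o[2])/d[2] if z is not None else depth
    return o+s*d
E
python3 - <<'E'
from h import *
for n in("top","scene"):
    p,d=read_camera(n);np.save(n+".npy",d);cv2.imwrite(f"pics/{n}0.png",p)
    if n=="top": cv2.imwrite("pics/top0b.png",cv2.resize(p,(800,600),interpolation=cv2.INTER_CUBIC))
    c=get_calibration(n);print(n,c)
s=read_state();print(s)
E
```

```text
top {'K': array([[411.39374187,   0.        , 263.8752827 ],
       [  0.        , 411.39374187, 191.94498813],
       [  0.        ,   0.        ,   1.        ]]), 'R': array([[-0.02223851, -0.99965698,  0.01383376],
       [-0.98851044,  0.01991705, -0.14983463],
       [ 0.14950771, -0.01700691, -0.98861429]]), 't': array([0.11087806, 0.51724346, 1.0949853 ])}
scene {'K': array([[352.05930651,   0.        , 255.49231282],
       [  0.        , 352.05930651, 188.4261111 ],
       [  0.        ,   0.        ,   1.        ]]), 'R': array([[ 0.65376133, -0.75669403,  0.00320505],
       [-0.47094911, -0.41019411, -0.7809915 ],
       [ 0.5922863 ,  0.50907262, -0.62453343]]), 't': array([-0.26453672,  0.32914933,  0.58912332])}
{'time_s': 0.1, 'joint_pos': array([ 1.52859593e+00,  3.85511267e-01,  6.79766113e-03, -4.26785273e-04,
       -1.19401345e+00, -2.58602422e-01]), 'joint_vel': array([-0.00168844, -0.00089523,  0.00065336,  0.00198811,  0.00065783,
        0.00010903]), 'tau': array([-1.07417254e-03, -3.93320632e+01,  1.88926649e+01,  4.19795215e+00,
       -2.63306443e-03,  4.93216604e-06]), 'ee_pos': array([0.18500988, 0.59645855, 0.23032688]), 'tcp_rot': array([ 9.81139127e-04,  9.88698736e-01, -1.49912767e-01, -9.29382031e-05]), 'wrist_force': array([ 0.57141906,  0.03774711, -0.57681803]), 'torque': array([ 0.04473006,  0.02048522, -0.01746902]), 'finger_force': 0.0, 'finger_gap': 0.08535911974489396}
```

View pics/top0b.png

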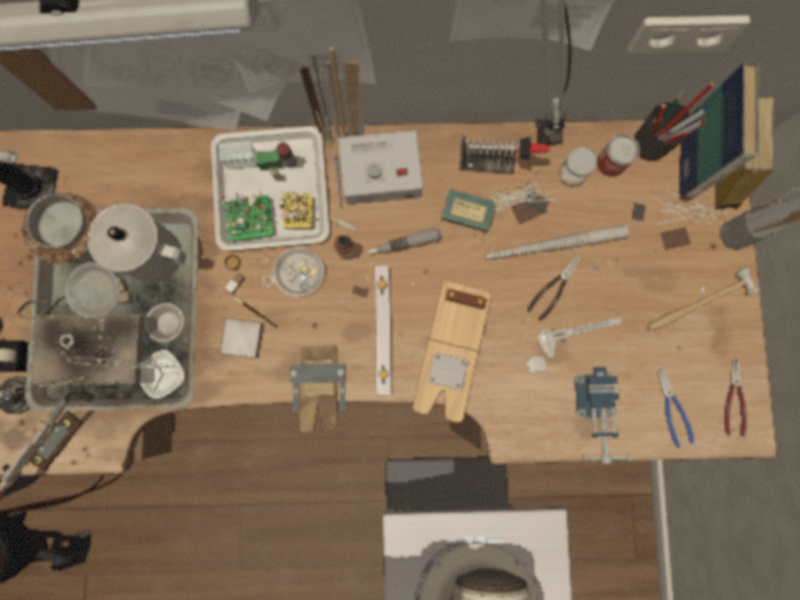

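View pics/scene0.png

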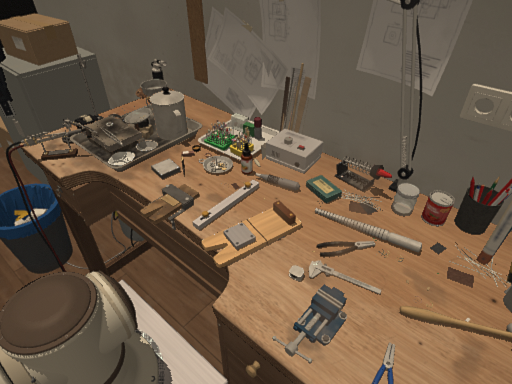

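The top view shows the board tilted about 12°, with its nose at (440,410) and the cleat at (467,298) in the 800-px picture. The fence is the white bar at x≈383, and the front edge of the recess is at row ≈400. The arm is off to the left. I'll enlarge the area around the board.

```bash
python3 - <<'E'
from h import *
p=cv2.imread("pics/top0.png")
cv2.imwrite("pics/c1.png",cv2.resize(p[160:280,220:350],None,fx=5,fy=5,interpolation=cv2.INTER_CUBIC))
E
```

```text
(no output)
```

View pics/c1.png

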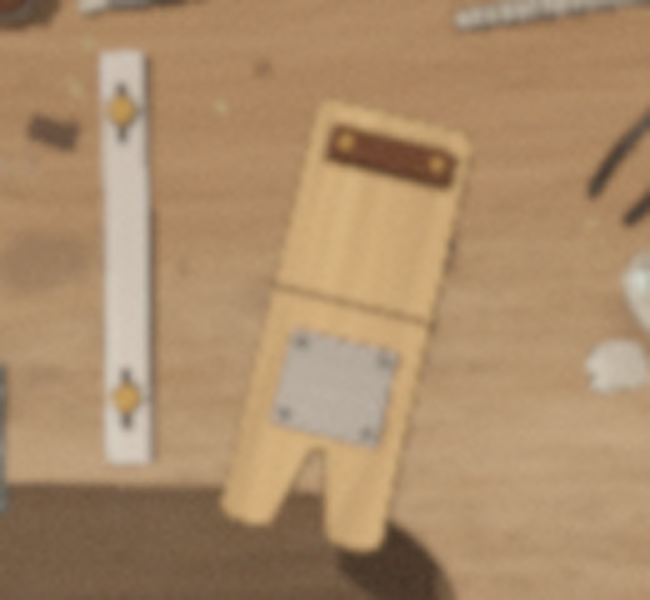

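```bash
python3 - <<'E'
from h import *
def f(x,y,z): 
    w=px2w("top",(x+.5)/5-.5+220,(y+.5)/5-.5+160,z)*1000; return w.round(1)
for n,x,y,z in [("tailL",323,102,.014),("tailR",470,136,.014),("lineL",273,288,.014),("lineR",435,326,.014),("cleat",392,156,.04),("clL",330,141,.04),("clR",454,170,.04),
 ("noseL",222,505,.014),("noseR",384,548,.014),("fR far",147,50,.016),("fR near",152,462,.016),("fL far",100,52,.016),("fL near",106,463,.016),("edge",50,486,0),("edge",200,487,0)]:
    print(n,f(x,y,z))
d=np.load("top.npy")
for (x,y) in [(200,250),(350,230),(200,420),(392,156),(130,520)]:
    u,v=x/5+220,y/5+160; print(px2w("top",u,v,depth=d[int(v),int(u)]).round(4))
# depth profile for edge
for u in (240,250,258):
  print([(v,round(px2w("top",u,v,depth=d[v,u])[2]*1000),round(px2w("top",u,v,depth=d[v,u])[0]*1000,1)) for v in range(252,263)])
from scipy.spatial.transform import Rotation as Ro
q=read_state()["tcp_rot"];print(Ro.from_quat([*q[1:],q[0]]).as_matrix().round(4))
E
```

```text
tailL [556.1  41.2  14. ]
tailR [535.  -41.3  14. ]
lineL [451.3  72.3  14. ]
lineR [428.2 -17.4  14. ]
cleat [520.5   5.9  40. ]
clL [529.6  39.8  40. ]
clR [512. -28.  40.]
noseL [332.6 103.4  14. ]
noseR [307.4  15.2  14. ]
fR far [587.6 140.2  16. ]
fR near [356.8 141.3  16. ]
fL far [587.  166.8  16. ]
fL near [356.8 166.6  16. ]
edge [344.9 198.5   0. ]
edge [342.5 115.2   0. ]
[0.4734 0.1114 0.004 ]
[0.4817 0.0273 0.0155]
[0.3784 0.1133 0.0005]
[0.5199 0.0044 0.0363]
[ 0.3046  0.1792 -0.8795]
[(252, 0, np.float64(357.5)), (253, 3, np.float64(354.7)), (254, -1, np.float64(352.0)), (255, 0, np.float64(349.2)), (256, 0, np.float64(346.5)), (257, -875, np.float64(339.0)), (258, -878, np.float64(334.1)), (259, -878, np.float64(329.3)), (260, -886, np.float64(324.4)), (261, -888, np.float64(319.5)), (262, -888, np.float64(314.7))]
[(252, -2, np.float64(356.9)), (253, 1, np.float64(354.1)), (254, 0, np.float64(351.4)), (255, 0, np.float64(348.6)), (256, 0, np.float64(345.9)), (257, -885, np.float64(337.8)), (258, -875, np.float64(333.1)), (259, -879, np.float64(328.2)), (260, -884, np.float64(323.3)), (261, -881, np.float64(318.6)), (262, -885, np.float64(313.7))]
[(252, 1, np.float64(356.4)), (253, 2, np.float64(353.6)), (254, -3, np.float64(350.9)), (255, 3, np.float64(348.1)), (256, -1, np.float64(345.4)), (257, -886, np.float64(337.0)), (258, -880, np.float64(332.2)), (259, -882, np.float64(327.3)), (260, -883, np.float64(322.5)), (261, -883, np.float64(317.6)), (262, -881, np.float64(312.8))]
[[ 9.551e-01 -2.964e-01 -5.000e-04]
 [-2.964e-01 -9.551e-01 -1.900e-03]
 [ 1.000e-04  2.000e-03 -1.000e+00]]
```

Measured in mm:

| Item | Value |
|---|---|
| Cleat | (521, 6) |
| Board yaw | -14.4° |
| Fence face | y ≈ 141–142 |
| Bench edge | x ≈ 344.5 |

First move is towards a point above the cleat.

```bash
cat > go.py <<'E'
from h import *
from scipy.spatial.transform import Rotation as Ro
import sys
# target world mm + tool-y world angle deg -> shift in tool axes
def plan(x,y,z,ang=None):
    s=read_state();q=s["tcp_rot"];R=Ro.from_quat([*q[1:],q[0]]).as_matrix()
    a=np.degrees(np.arctan2(R[1,1],R[0,1]))
    print("t",round(s["time_s"],2),"pos",(s["ee_pos"]*1e3).round(1),"yang",a.round(2),"F",s["wrist_force"].round(1),"M",s["torque"].round(2),"gap",round(s["finger_gap"]*1e3,1))
    print("shift",(R.T@(np.array([x,y,z])-s["ee_pos"]*1e3)).round(1), "yaw",np.radians(-((ang-a+180)%360-180)).round(3))
if __name__=="__main__": plan(*map(float,sys.argv[1:]))
E
python3 -m crank '{"targets": [[[0,44,41,0,0.16],[0,88,82,0,0.32],[0,131,123,0,0.48],[0,175,164,0,0.64],[0,218,204,0,0.8]]]}'; python3 go.py 521 6.3 100 165.6
```

```text
time_s: 0.72
ee_pos: [0.3333, 0.3355, 0.2311]
tcp_rot: [0.0, 0.851, -0.525, -0.0]
wrist_force: [0.5, 0.0, 0.4]
finger_gap: 0.0855
finger_force: 0.0
t 0.72 pos [333.3 335.5 231.1] yang -153.35 F [0.5 0.  0.4] M [-0.03 -0.06 -0.01] gap 85.5
shift [378.4 -20.1 131.2] yaw 0.716
```

```bash
python3 -m crank '{"targets": [[[0,58,-3,10,0.16],[0,116,-6,20,0.32],[0,174,-9,30,0.48],[0,232,-12,40,0.64],[0,290,-15,50,0.716]]]}'; python3 go.py 521 6.3 80 165.6
```

```text
time_s: 1.35
ee_pos: [0.4782, 0.084, 0.181]
tcp_rot: [0.0, -0.614, 0.789, 0.0]
wrist_force: [1.2, 1.0, -0.2]
finger_gap: 0.0855
finger_force: 0.0
t 1.35 pos [478.2  84.  181. ] yang 165.75 F [ 1.2  1.  -0.2] M [ 0.09 -0.04  0.05] gap 85.5
shift [ 64.7 -60.6 101. ] yaw 0.003
```

```bash
python3 -m crank '{"targets": [[[0,30,-30,30,0],[0,65,-60,60,0],[0,65,-60.5,100,0],[0,65,-60.5,100,0],[0,65,-60.5,100,0]]]}'; python3 go.py 521 6.3 17 165.6
python3 - <<'E'
from h import *
p,d=read_camera("top");q,_=read_camera("scene")
a=cv2.resize(p[150:270,230:350],(600,600),interpolation=cv2.INTER_CUBIC)
cv2.imwrite("pics/c2.png",a);cv2.imwrite("pics/s2.png",cv2.resize(q[150:300,190:340],(600,600),interpolation=cv2.INTER_CUBIC))
E
```

```text
time_s: 1.98
ee_pos: [0.5212, 0.0084, 0.0824]
tcp_rot: [0.001, -0.615, 0.788, -0.0]
wrist_force: [-0.2, 0.4, 1.2]
finger_gap: 0.0856
finger_force: 0.0
t 1.98 pos [521.2   8.4  82.4] yang 165.97 F [-0.2  0.4  1.2] M [0.04 0.06 0.01] gap 85.6
shift [ 2.1 -0.2 65.4] yaw 0.007
```

View pics/s2.png

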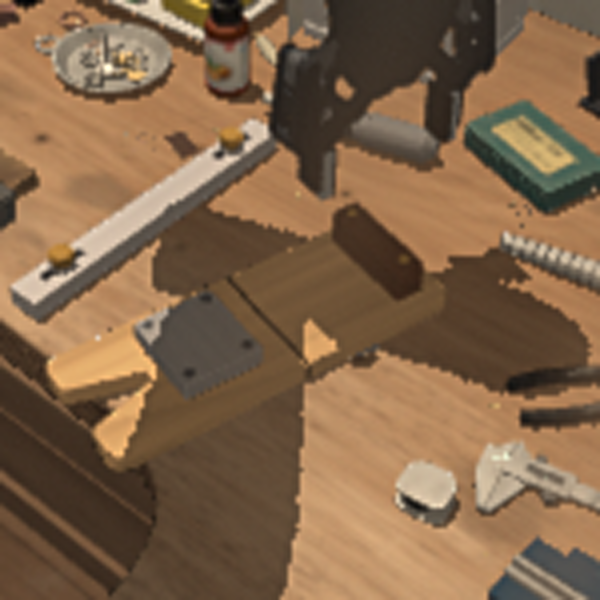

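The gripper stands above the cleat with one finger either side of it along the board. Now I'll descend and close.

```bash
python3 -m crank '{"targets": [[[0,2,0,30,0.007],[0,2,0,55,0.007],[0,2,0,63,0.007],[0.3,2,0,63,0.007],[0.5,2,0,63,0.007]]]}'; python3 -m crank '{"targets": [[[0.7,0,0,0,0],[1,0,0,0,0],[1,0,0,0,0],[1,0,0,0,0],[1,0,0,0,0]]]}'; python3 go.py 521 6.3 17 165.6
```

```text
time_s: 2.7
ee_pos: [0.521, 0.0065, 0.0196]
tcp_rot: [0.001, -0.612, 0.79, -0.001]
wrist_force: [0.3, -0.0, 0.7]
finger_gap: 0.0515
finger_force: 0.0
time_s: 3.32
ee_pos: [0.5208, 0.0063, 0.0193]
tcp_rot: [0.001, -0.612, 0.791, -0.0]
wrist_force: [-1.0, 0.8, 6.4]
finger_gap: 0.0189
finger_force: 60.4
t 3.33 pos [520.8   6.3  19.3] yang 165.49 F [-1.   0.8  6.4] M [ 0.2   0.19 -0.2 ] gap 18.9
shift [-0.1 -0.1  2.3] yaw -0.002
```

```bash
python3 -m crank '{"targets": [[[1,0,0,1,0],[1,0,0,2,0],[1,0,0,2,0],[1,-4,1,2,-0.03],[1,-9,2.3,2,-0.06]]]}'; python3 -m crank '{"targets": [[[1,-8,2,0,-0.04],[1,-16,4,0,-0.08],[1,-24,6,0,-0.12],[1,-32,8,0,-0.16],[1,-38,9.5,0,-0.19]]]}'; python3 go.py 521 97 17 180
python3 - <<'E'
from h import *
p,d=read_camera("top");np.save("top3.npy",d);cv2.imwrite("pics/top3.png",p)
cv2.imwrite("pics/c3.png",cv2.resize(p[160:280,220:350],None,fx=5,fy=5,interpolation=cv2.INTER_CUBIC))
E
```

```text
time_s: 3.95
ee_pos: [0.5223, 0.0141, 0.0192]
tcp_rot: [0.001, -0.637, 0.771, -0.002]
wrist_force: [1.3, -10.3, 14.6]
finger_gap: 0.0188
finger_force: 61.5
time_s: 4.58
ee_pos: [0.5206, 0.0528, 0.0192]
tcp_rot: [-0.001, 0.708, -0.706, 0.002]
wrist_force: [2.1, -13.5, 15.9]
finger_gap: 0.0187
finger_force: 61.6
t 4.58 pos [520.6  52.8  19.2] yang -179.86 F [  2.1 -13.5  15.9] M [-3.58 -0.69  0.42] gap 18.7
shift [-44.2  -0.5   2.1] yaw 0.003
```

View pics/c3.png

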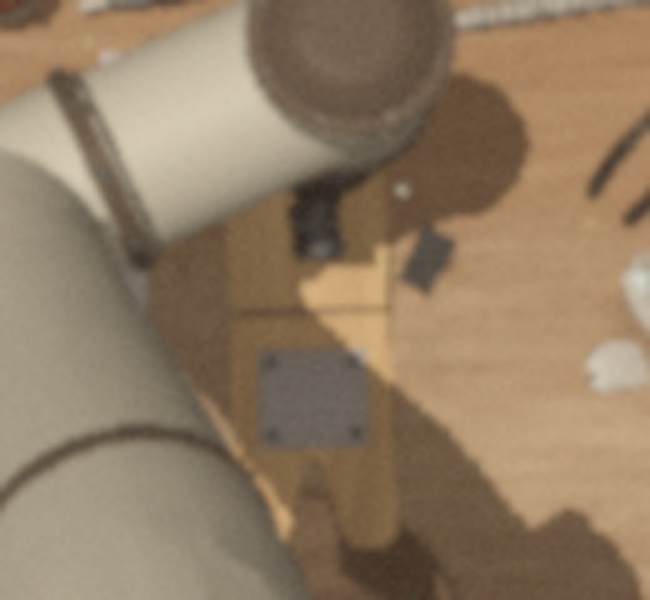

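The board is now parallel to the fence: its line runs from (238,313) to (388,310), with no tilt to speak of. It has about 40 mm left to go to the fence. I'll press a bit less and approach.

```bash
python3 -m crank '{"targets": [[[1,-6,0,-1,0],[1,-14,0,-1,0],[1,-22,0,-1,0],[1,-29,0,-1,0],[1,-34,0,-1,0]]]}'; python3 go.py 521 97 17 180;python3 -m crank '{"targets": [[[1,-1,0,0,0],[1,-2,0,0,0],[1,-3,0,0,0],[1,-4,0,0,0],[1,-5,0,0,0]]]}'; python3 go.py 521 97 17 180
```

```text
time_s: 5.25
ee_pos: [0.5187, 0.0869, 0.0192]
tcp_rot: [0.001, 0.707, -0.707, 0.001]
wrist_force: [-0.5, -9.0, 13.2]
finger_gap: 0.0186
finger_force: 61.3
t 5.25 pos [518.7  86.9  19.2] yang -179.96 F [-0.5 -9.  13.2] M [-2.35  0.    0.46] gap 18.6
shift [-10.1  -2.3   2.2] yaw 0.001
time_s: 5.88
ee_pos: [0.5186, 0.0917, 0.0192]
tcp_rot: [0.001, 0.707, -0.707, 0.001]
wrist_force: [0.1, -9.0, 13.2]
finger_gap: 0.0185
finger_force: 61.3
t 5.88 pos [518.6  91.7  19.2] yang -179.98 F [ 0.1 -9.  13.2] M [-2.36  0.04  0.47] gap 18.5
shift [-5.3 -2.4  2.2] yaw 0.0
```

```bash
python3 -m crank '{"targets": [[[1,-0.8,0,0,0],[1,-1.6,0,0,0],[1,-2.4,0,0,0],[1,-3.2,0,0,0],[1,-4,0,0,0]]]}'; python3 go.py 521 97 17 180
```

```text
time_s: 6.5
ee_pos: [0.5186, 0.0956, 0.0192]
tcp_rot: [0.001, 0.707, -0.707, 0.001]
wrist_force: [-0.7, -9.2, 13.7]
finger_gap: 0.0187
finger_force: 61.3
t 6.5 pos [518.6  95.6  19.2] yang -179.99 F [-0.7 -9.2 13.7] M [-2.38  0.04  0.47] gap 18.7
shift [-1.4 -2.4  2.2] yaw 0.0
```

```bash
python3 -m crank '{"targets": [[[1,-0.5,0,0,0],[1,-1,0,0,0],[1,-1.5,0,0,0],[1,-2,0,0,0],[1,-2.5,0,0,0]]]}'; python3 go.py 521 97 17 180
```

```text
time_s: 7.12
ee_pos: [0.5185, 0.097, 0.0192]
tcp_rot: [0.002, 0.707, -0.707, 0.001]
wrist_force: [2.3, -15.8, 12.9]
finger_gap: 0.0184
finger_force: 61.3
t 7.12 pos [518.5  97.   19.2] yang -179.99 F [  2.3 -15.8  12.9] M [-4.2  -0.66  0.44] gap 18.4
shift [-0.  -2.5  2.2] yaw 0.0
```

Contact shows as a 6.6 N rise, but Mz barely changed, so it is probably the tail corner touching first. I'll turn the nose gently towards the fence and watch Mz.

```bash
python3 -m crank '{"targets": [[[1,0,0,0,0.003],[1,0,0,0,0.006],[1,0,0,0,0.009],[1,0,0,0,0.012],[1,0,0,0,0.012]]]}'; python3 go.py 521 97 17 180
python3 - <<'E'
from h import *
p,d=read_camera("scene");cv2.imwrite("pics/s4f.png",p)
cv2.imwrite("pics/s4.png",cv2.resize(p[160:290,180:310],(600,600),interpolation=cv2.INTER_CUBIC))
E
```

```text
time_s: 7.75
ee_pos: [0.5185, 0.0969, 0.0192]
tcp_rot: [-0.002, -0.704, 0.71, -0.002]
wrist_force: [1.5, -13.6, 13.6]
finger_gap: 0.0195
finger_force: 61.6
t 7.75 pos [518.5  96.9  19.2] yang 179.49 F [  1.5 -13.6  13.6] M [-3.69 -0.42  1.02] gap 19.5
shift [-0.1 -2.5  2.2] yaw -0.009
```

View pics/s4.png

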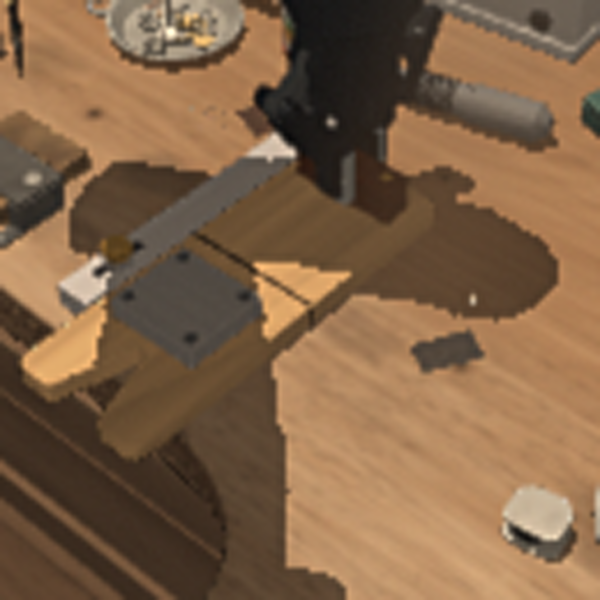

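The board is against the fence with no visible gap, and Mz has risen, so the nose is now taking load too. A little more push should confirm that it sits flat.

```bash
python3 -m crank '{"targets": [[[1,-0.5,0,0,0],[1,-1,0,0,0],[1,-1,0,0,0],[1,-1,0,0,0.003],[1,-1,0,0,0.003]]]}'; python3 go.py 521 97 17 180
```

```text
time_s: 8.43
ee_pos: [0.5185, 0.097, 0.0192]
tcp_rot: [-0.002, -0.703, 0.711, -0.002]
wrist_force: [2.5, -18.5, 12.7]
finger_gap: 0.0188
finger_force: 61.7
t 8.43 pos [518.5  97.   19.2] yang 179.35 F [  2.5 -18.5  12.7] M [-4.9  -0.95  1.19] gap 18.8
shift [-0.1 -2.5  2.2] yaw -0.011
```

The board is seated flat: the fence load is centred near the middle of the contact. Next I'll ease the side push and draw the board out.

```bash
python3 -m crank '{"targets": [[[1,0.8,0,0,0],[1,1.5,2,0,0],[1,2.1,8,0,0],[1,2.2,16,0,0],[1,2.3,24,0,0]]]}'; python3 go.py 428.5 97 17 180
python3 - <<'E'
from h import *
def f(x,y,z): return (px2w("top",(x+.5)/5-.5+220,(y+.5)/5-.5+160,z)*1000).round(1)
print(f(238,313,.014),f(388,310,.014))
E
```

```text
time_s: 9.05
ee_pos: [0.5017, 0.0975, 0.0203]
tcp_rot: [0.005, -0.703, 0.711, -0.005]
wrist_force: [20.7, -23.1, 3.3]
finger_gap: 0.0186
finger_force: 60.5
t 9.05 pos [501.7  97.5  20.3] yang 179.31 F [ 20.7 -23.1   3.3] M [-6.76 -5.63  0.38] gap 18.6
shift [ 1.3 73.3  2.3] yaw -0.012
[437.8  92.1  14. ] [437.7   8.5  14. ]
```

Side load and drag are up, and the press has dropped. I'll pause, ease off sideways and press more before going on.

```bash
python3 -m crank '{"targets": [[[1,1,0,1,0],[1,2,0,1.5,0],[1,3,0,1.5,0],[1,3,0,1.5,0],[1,3,0,1.5,0]]]}'; python3 go.py 428.5 97 17 180
```

```text
time_s: 9.68
ee_pos: [0.4995, 0.0971, 0.0192]
tcp_rot: [0.005, -0.703, 0.711, -0.003]
wrist_force: [6.2, -5.1, 13.5]
finger_gap: 0.0183
finger_force: 62.0
t 9.68 pos [499.5  97.1  19.2] yang 179.29 F [ 6.2 -5.1 13.5] M [-1.42 -1.33  0.46] gap 18.3
shift [ 1.  71.   1.5] yaw -0.012
```

```bash
python3 -m crank '{"targets": [[[1,0,5,0,0],[1,0.1,10,0,0],[1,0.2,15,0,0],[1,0.2,20,0,0],[1,0.3,25,0,0]]]}'; python3 go.py 428.5 97 17 180
```

```text
time_s: 10.3
ee_pos: [0.4774, 0.0973, 0.0194]
tcp_rot: [0.007, -0.703, 0.711, -0.004]
wrist_force: [17.6, -15.0, 8.7]
finger_gap: 0.0187
finger_force: 61.5
t 10.3 pos [477.4  97.3  19.4] yang 179.34 F [ 17.6 -15.    8.7] M [-4.18 -4.35  0.39] gap 18.7
shift [ 0.8 49.   1.6] yaw -0.012
```

```bash
python3 -m crank '{"targets": [[[1,1,4,0.6,0],[1,1.5,9,1,0],[1,1.8,14,1.2,0],[1,2,19,1.2,0],[1,2.2,24,1.2,0]]]}'; python3 go.py 428.5 97 17 180
```

```text
time_s: 10.92
ee_pos: [0.4565, 0.0973, 0.0196]
tcp_rot: [0.01, -0.704, 0.711, -0.005]
wrist_force: [22.8, -16.5, 14.2]
finger_gap: 0.0185
finger_force: 62.6
t 10.93 pos [456.5  97.3  19.6] yang 179.42 F [ 22.8 -16.5  14.2] M [-4.64 -5.62  0.23] gap 18.5
shift [ 0.6 28.1  2. ] yaw -0.01
```

```bash
python3 -m crank '{"targets": [[[1,1,0,0.5,0],[1,2,0,0.5,0],[1,2,0,0.5,0],[1,2,0,0.5,0],[1,2,0,0.5,0]]]}'; python3 go.py 428.5 97 17 180
python3 - <<'E'
from h import *
p,d=read_camera("top");q,_=read_camera("scene")
a=cv2.resize(p[180:290,230:330],(500,550),interpolation=cv2.INTER_CUBIC);b=cv2.resize(q[180:290,175:235],(300,550),interpolation=cv2.INTER_CUBIC)
cv2.imwrite("pics/c5.png",np.hstack([a,b]))
from scipy.spatial.transform import Rotation as Ro
q=read_state()["tcp_rot"];print(Ro.from_quat([*q[1:],q[0]]).as_matrix().round(3))
E
```

```text
time_s: 11.55
ee_pos: [0.4556, 0.0971, 0.0192]
tcp_rot: [0.01, -0.703, 0.711, -0.004]
wrist_force: [12.7, -2.7, 18.0]
finger_gap: 0.0185
finger_force: 63.3
t 11.55 pos [455.6  97.1  19.2] yang 179.39 F [12.7 -2.7 18. ] M [-0.86 -2.7   0.24] gap 18.5
shift [ 0.4 27.1  1.6] yaw -0.011
[[-0.01  -1.     0.021]
 [-1.     0.011  0.008]
 [-0.009 -0.021 -1.   ]]
```

View pics/c5.png

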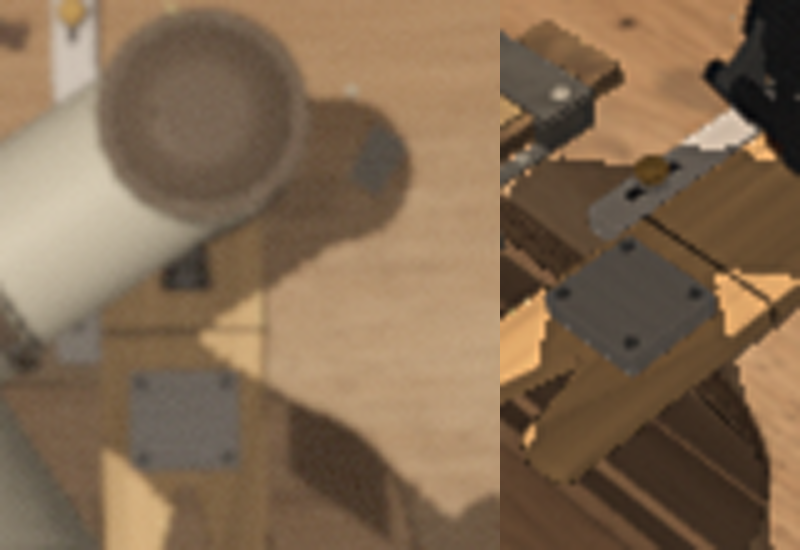

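```bash
python3 - <<'E'
from h import *
def f(x,y,z): return (px2w("top",(x+.5)/5-.5+230,(y+.5)/5-.5+180,z)*1000).round(1)
print(f(106,330,.014),f(266,330,.014),"edge",f(30,382,0),"fence end",f(80,361,.016))
# edge from depth + brightness profile in the initial, clear picture
p=cv2.imread("pics/top0.png").astype(float).sum(2);d=np.load("top.npy")
for u in (236,242,248,254,260):
    g=p[248:266,u-2:u+3].mean(1);dg=-np.diff(g);dg[dg<0]=0
    j=dg.argmax();k=slice(max(j-2,0),j+3);v=248+.5+(np.arange(len(dg))[k]*dg[k]).sum()/dg[k].sum()
    print(u,round(v,2),(px2w("top",u,v,0)*1e3).round(1))
E
```

```text
[374.2 138.9  14. ] [372.3  50.6  14. ] edge [346.8 181.8   0. ] fence end [357.6 153.4  16. ]
236 256.15 [346.3 180.7   0. ]
242 256.37 [345.4 164.1   0. ]
248 256.56 [344.4 147.4   0. ]
254 256.53 [344.2 130.7   0. ]
260 256.55 [343.8 114.1   0. ]
```

```bash
python3 -m crank '{"targets": [[[1,0,4,0,0],[1,0.4,9,0,0],[1,0.8,13,0,0],[1,1.2,17,0,0],[1,1.6,21,0,0]]]}'; python3 go.py 428.5 97 17 180; python3 -m crank '{"targets": [[[1,0.6,0,0,0],[1,1,0,0,0],[1,1,0,0,0],[1,1,0,0,0],[1,1,0,0,0]]]}'; python3 go.py 428.5 97 17 180
python3 - <<'E'
from h import *
p,d=read_camera("top");q,_=read_camera("scene")
a=cv2.resize(p[210:270,235:305],(700,600),interpolation=cv2.INTER_CUBIC)
cv2.imwrite("pics/c6.png",a);cv2.imwrite("pics/top6.png",p);cv2.imwrite("pics/scene6.png",q)
E
```

```text
time_s: 12.28
ee_pos: [0.4373, 0.0972, 0.0198]
tcp_rot: [0.014, -0.704, 0.71, -0.005]
wrist_force: [19.4, -5.9, 19.1]
finger_gap: 0.0187
finger_force: 63.1
t 12.28 pos [437.3  97.2  19.8] yang 179.47 F [19.4 -5.9 19.1] M [-1.93 -4.74  0.13] gap 18.7
shift [0.3 8.9 2.6] yaw -0.009
time_s: 12.9
ee_pos: [0.4366, 0.0969, 0.0196]
tcp_rot: [0.013, -0.703, 0.711, -0.005]
wrist_force: [14.8, 0.1, 19.7]
finger_gap: 0.0188
finger_force: 63.1
t 12.9 pos [436.6  96.9  19.6] yang 179.41 F [14.8  0.1 19.7] M [ 0.01 -3.15  0.13] gap 18.8
shift [0.  8.2 2.4] yaw -0.01
```

View pics/c6.png

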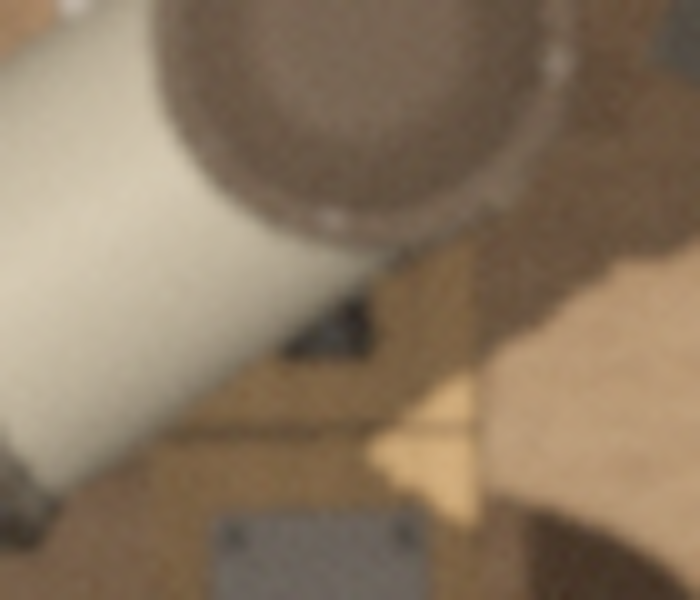

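```bash
python3 - <<'E'
from h import *
f=lambda u,v,z:(px2w("top",u,v,z)*1e3).round(1)
print(f(261,252.9,.014),f(280,252.8,.014))
p=cv2.imread("pics/top6.png").astype(float).sum(2)
for u in (258,262,265,270,278,280):
    g=p[249:257,u-1:u+2].mean(1); w=np.maximum(np.median(g)-g,0)*(np.abs(np.arange(8)-g.argmin())<=1)
    v=249+(w*np.arange(8)).sum()/w.sum(); print(u,v.round(2),f(u,v,.014))
# scene: edge in first scene picture and line
q=cv2.imread("pics/scene6.png");cv2.imwrite("pics/s6.png",cv2.resize(q[200:275,180:280],(800,600),interpolation=cv2.INTER_CUBIC))
E
```

```text
[353.7 111.2  14. ] [352.8  58.8  14. ]
258 252.82 [354.1 119.4  14. ]
262 252.86 [353.7 108.4  14. ]
265 252.9 [353.4 100.2  14. ]
270 252.31 [354.7  86.3  14. ]
278 249.13 [362.9  64.1  14. ]
280 252.43 [353.8  58.8  14. ]
```

View pics/s6.png

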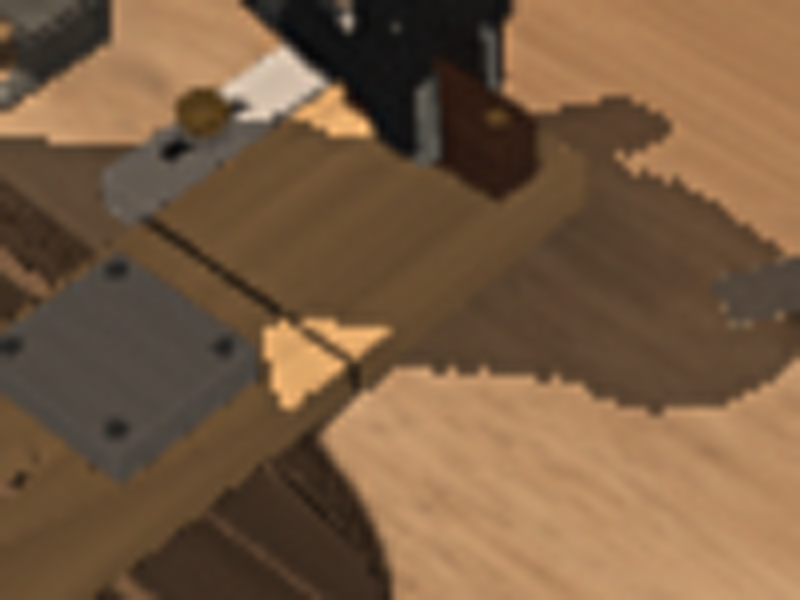

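The scene view shows the board flat, along the fence, with its line still about 9 mm short of the edge. I'll draw that last bit, with a light push into the fence.

```bash
python3 -m crank '{"targets": [[[1,-0.8,2,0,0],[1,-0.8,5,0,0],[1,-0.6,8,0,0],[1,-0.5,10,0,0],[1,-0.5,10.2,0,0]]]}'; python3 -m crank '{"targets": [[[1,0,0,0,0],[1,0,0,0,0],[1,0,0,0,0],[1,0,0,0,0],[1,0,0,0,0]]]}';python3 go.py 427.4 97 17 180
python3 - <<'E'
from h import *
p,d=read_camera("top");q,_=read_camera("scene");cv2.imwrite("pics/top7.png",p);cv2.imwrite("pics/scene7.png",q)
f=lambda u,v,z:(px2w("top",u,v,z)*1e3).round(1)
g0=p.astype(float).sum(2)
for u in (256,258,260,262,264,266,268):
    g=g0[252:261,u-1:u+2].mean(1); i=g.argmin(); w=np.maximum(np.median(g)-g,0)*(np.abs(np.arange(9)-i)<=1)
    v=252+(w*np.arange(9)).sum()/w.sum(); print(u,v.round(2),f(u,v,.014))
a=cv2.resize(p[235:275,240:290],(500,400),interpolation=cv2.INTER_CUBIC)
b=cv2.resize(q[195:285,170:270],(300,400)[:2],interpolation=cv2.INTER_CUBIC)
cv2.imwrite("pics/c7.png",np.hstack([a,b]))
E
```

```text
time_s: 13.62
ee_pos: [0.4279, 0.0973, 0.0201]
tcp_rot: [0.014, -0.704, 0.71, -0.005]
wrist_force: [22.3, -9.0, 20.6]
finger_gap: 0.0191
finger_force: 62.9
time_s: 14.25
ee_pos: [0.428, 0.0973, 0.0201]
tcp_rot: [0.014, -0.704, 0.71, -0.005]
wrist_force: [21.5, -9.2, 21.4]
finger_gap: 0.0188
finger_force: 63.0
t 14.25 pos [428.   97.3  20.1] yang 179.5 F [21.5 -9.2 21.4] M [-2.59 -5.33  0.12] gap 18.8
shift [0.3 0.6 3.1] yaw -0.009
256 256.07 [345.4 125.1  14. ]
258 256.02 [345.4 119.6  14. ]
260 256.03 [345.2 114.1  14. ]
262 255.92 [345.4 108.6  14. ]
264 255.85 [345.5 103.1  14. ]
266 255.89 [345.2  97.6  14. ]
268 255.9 [345.1  92.1  14. ]
```

View pics/c7.png

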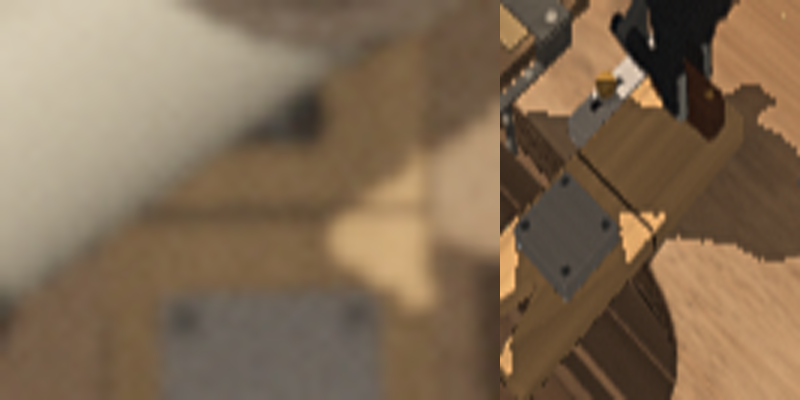

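Line at x ≈ 345.3 against the edge at about 344. The TCP has risen 0.9 mm and the tool leans 1.6°, so the tail could be slightly lifted. I'll draw 1 mm more, then let off the stored pull while pressing down.

```bash
python3 -m crank '{"targets": [[[1,0.2,0.7,0,0],[1,0.2,1.5,0,0],[1,0.2,1.5,0.5,0],[1,0.2,0.5,1,0],[1,0.2,-0.5,1,0]]]}'; python3 go.py 427.4 97 17 180; python3 -m crank '{"targets": [[[1,0,-0.5,0,0],[1,0,-1,0,0],[1,0,-1.5,0,0],[1,0,-2,0,0],[1,0,-2,0,0]]]}';python3 go.py 427.4 97 17 180
```

```text
time_s: 14.98
ee_pos: [0.4269, 0.0972, 0.0191]
tcp_rot: [0.013, -0.704, 0.71, -0.005]
wrist_force: [11.5, -0.1, 28.2]
finger_gap: 0.019
finger_force: 65.3
t 14.97 pos [426.9  97.2  19.1] yang 179.43 F [11.5 -0.1 28.2] M [-0.05 -2.36  0.24] gap 19.0
shift [ 0.2 -0.4  2.1] yaw -0.01
time_s: 15.6
ee_pos: [0.427, 0.0972, 0.0191]
tcp_rot: [0.012, -0.704, 0.711, -0.004]
wrist_force: [6.2, 4.3, 32.8]
finger_gap: 0.0186
finger_force: 65.3
t 15.6 pos [427.   97.2  19.1] yang 179.42 F [ 6.2  4.3 32.8] M [ 1.13 -0.91  0.21] gap 18.6
shift [ 0.2 -0.3  2.1] yaw -0.01
```

```bash
python3 -m crank '{"targets": [[[1,-0.8,0,-0.4,0],[1,-1.6,0,-0.8,0],[1,-2.4,0,-1.2,0],[1,-3,0,-1.2,0],[1,-3,0,-1.2,0]]]}'; python3 go.py 427.4 97 17 180
python3 - <<'E'
from h import *
P=[read_camera("top") for _ in range(4)];g0=np.mean([p.astype(float).sum(2) for p,_ in P],0)
f=lambda u,v,z:(px2w("top",u,v,z)*1e3).round(1)
for u in (258,262,266,270):
    g=g0[252:261,u-1:u+2].mean(1); i=g.argmin(); w=np.maximum(np.median(g)-g,0)*(np.abs(np.arange(9)-i)<=1)
    v=252+(w*np.arange(9)).sum()/w.sum(); print(u,v.round(2),f(u,v,.014))
# board flatness: depth plane fit on plank strips, clear of cleat and plate
D=np.mean([d for _,d in P],0);pts=[]
for v in range(240,275):
  for u in range(256,282):
    w=px2w("top",u,v,depth=D[v,u])
    if .008<w[2]<.021 and .055<w[1]<.137: pts.append(w)
pts=np.array(pts);c=np.linalg.lstsq(np.c_[pts[:,:2],np.ones(len(pts))],pts[:,2],rcond=None)[0];print(len(pts),"slopes deg",np.degrees(c[:2]).round(2),"x range",pts[:,0].min(),pts[:,0].max())
E
```

```text
time_s: 16.23
ee_pos: [0.4268, 0.0973, 0.0191]
tcp_rot: [0.01, -0.703, 0.711, -0.004]
wrist_force: [17.0, -14.3, 19.7]
finger_gap: 0.0186
finger_force: 63.4
t 16.23 pos [426.8  97.3  19.1] yang 179.4 F [ 17.  -14.3  19.7] M [-3.68 -4.58  0.21] gap 18.6
shift [ 0.3 -0.6  2.1] yaw -0.01
258 256.33 [344.6 119.6  14. ]
262 256.34 [344.3 108.6  14. ]
266 256.33 [344.1  97.6  14. ]
270 256.15 [344.3  86.6  14. ]
504 slopes deg [0.1  0.01] x range 0.2954523102246236 0.3880666322403327
```

```bash
python3 -m crank '{"targets": [[[1,0.5,0,0,0],[1,1,-0.3,0.2,0],[1,1,-0.5,0.2,0],[1,1,-0.5,0.2,0],[1,1,-0.5,0.2,0]]]}'; python3 go.py 427.4 97 17 180
python3 - <<'E'
from h import *
q,_=read_camera("scene");cv2.imwrite("pics/s9.png",cv2.resize(q[170:290,160:320],(800,600),interpolation=cv2.INTER_CUBIC))
E
```

```text
time_s: 17.05
ee_pos: [0.4269, 0.0972, 0.0191]
tcp_rot: [0.01, -0.703, 0.711, -0.004]
wrist_force: [12.7, -6.0, 22.1]
finger_gap: 0.0186
finger_force: 63.9
t 17.05 pos [426.9  97.2  19.1] yang 179.39 F [12.7 -6.  22.1] M [-1.56 -3.03  0.17] gap 18.6
shift [ 0.2 -0.5  2.1] yaw -0.011
```

View pics/s9.png

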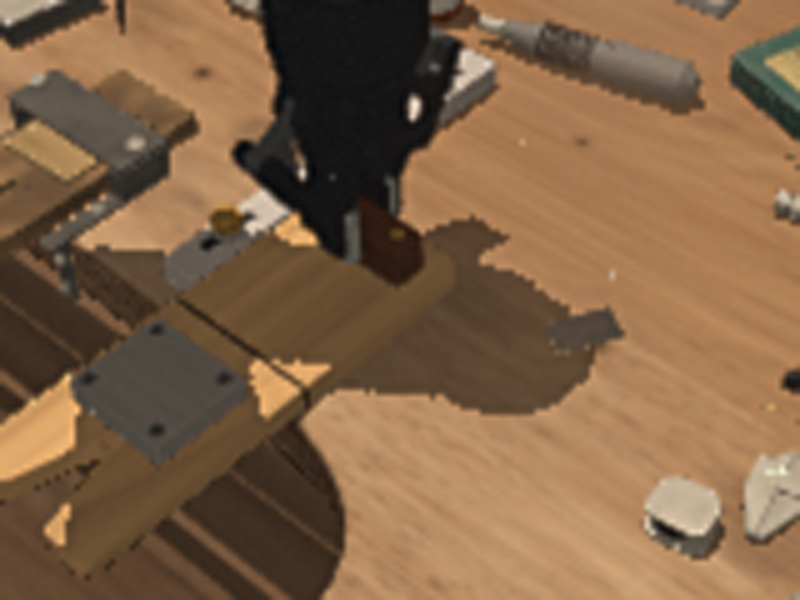

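The board lies flat along the fence, with its line at (305,400) meeting the edge and the gripper still holding the cleat. The other things are where they were, so I'm handing it in.

```bash
python3 -c "from plant import *;print(close_job())"
```

```text
the job is handed in; nothing more can be done
None
```

The saw board is handed in flat on the bench and seated against the fence, with its line within about 1 mm of the front edge by camera and the gripper still pressing the tail down (about 22 N); nothing else on the bench was touched, but I don't know the verdict because the hand-in gave none.

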